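Back the wafer tray up one notch on its ratchet feed

ROBOT

A 7-joint arm with a two-finger parallel gripper is mounted at the origin on the work surface. World frame = base frame: x ahead of the robot, y to its left, z up, the work surface at z = 0. Lengths are in m, angles in rad, forces in N, time in s.
With the tool pointing down it reaches from about 0.425 to 0.825 m from the base axis. Payload 3.6 kg.
Tool frame: the origin (TCP) lies midway between the tips of the shut fingers; the grasp point (between the pads) lies 19 mm behind it; z points along the fingers, y is the direction in which the jaws open and shut (so a half turn about z gives the same grasp; the last joint's range is limited). The gripper opens to 85 mm and grips with 20 to 120 N. Pads are 22 mm wide; open, the fingers measure 114 mm over their backs; the gripper's body (76 mm by 85 mm) begins 54 mm behind the grasp point. The pads swing forward as they close: fully open they stand 13 mm farther back than shut.
Start: joints at [1.165, 0.615, -0.013, 1.423, 0.008, 1.103, -0.04], TCP at [0.241, -0.604, 0.231] pointing down, gripper open.
Joint ranges: [-3.12, 3.12], [-0.3, 2.06], [-1.34, 1.32], [0.26, 2.42], [-1.36, 4.5], [0.01, 1.98], [-2.84, 2.84]. Speed limits (rad/s): [2.79, 2.79, 3.14, 3.14, 3.14, 3.14, 3.14].

INTERFACE

Orientations are given as a rotation vector (axis times angle).
In Python, from rig import bot gives the robot as it stands.
- The arm moves only by the tool drive_tool, never from a script. Its argument "increments" is a list of rows, each a list of 3 entries, a list of its own where there are three numbers: the shift along the world's x, y, z in mm, then the turn about the world's z in units of 6 degrees (1.0 is 6 degrees), then the finger opening in mm, from 0 to 85.4. A call has 1 to 20 rows; each row is the pose to reach, as a shift and turn from the pose commanded when the call began; what a row does not reach only later rows make up. A row lasts 1/12 s, in which the tool goes at most 41.7 mm and 7.16 degrees, less where a joint would pass 70% of its speed; a pose out of reach is approached as far as the arm can. A call with a gripper value outside its range is refused whole. The fingers move at their own pace and stop on an object; "newtons" is the grip in N (left out, the last holds). Time passes only in rows, so rows that repeat a pose let the fingers close. It gives the time, the measured TCP pose, the force and the opening at its end, in the units of the state.
- bot.read_state(): the state, without advancing time (a new reading comes with each control period).
- bot.get_image(name): name is "scene" or "top"; returns the picture (480x640x3 uint8, red, green, blue); there is no depth.
- bot.get_calibration(name): a dict with "intrinsics" (3x3 intrinsics, pixels), "origin" and "attitude" of the camera in the world. Camera axes: x right, y up, looking along -z (the intrinsics and any distortion apply to the point x, -y, -z); pixel columns grow to the right and rows downward; lengths in m; the calibration is good to about 2 mm. A picture is of the moment at which its call begins. get_calibration takes no time and is no camera call.
- bot.finish_job(): hands the job in, once; it reports no verdict.
The state is a dict: "clock": time; "joint_pos": joint angles; "qd": joint speeds; "tau": joint torques, N m; "eef_pos": TCP position; "tcp_rot": TCP orientation; "contact_force": force on the tool from outside, world axes, zero at the start; "torque": the same for the moment, N m; "opening": opening from 0.0 (shut) to 1.0 (fully open).
Only numpy, scipy, OpenCV 4.12 (cv2) and the standard library are available. Lean on these libraries where they do the work, as an engineer would, in place of code of your own. Each camera call takes 0.05 s, during which the arm holds its last target.

TASK

The wafer tray has been fed one notch too far. Lift the ratchet pawl off the toothed wheel by pushing its upright tab over with a fingertip until it lies back by itself, push the wheel backward one notch (its top towards the pawl; the spokes of its star handle are there to push on), then tip the pawl back so that its nose drops fully into the next gap. Only push, gently, without pinching; do not touch the wafer tray, and leave the jar, the wafer box and the screwdriver where they are.

Things in the scene. Friction and masses are not known exactly. Their poses are not given: they have to be found in the camera images.
- feeder: Hand feed fixed to the table at any yaw within 0.4 rad: base plate 300 x 340 x 12 mm (x -85 to 215, y -170 to 170). Origin on the table below the ratchet disc; x along the shaft, away from the star handle; y towards the pawl; z up. Positions given below as (x, y, z) are in this frame, mm. Grey bearing block at x 18 to 40, y -25 to 25, up to z 130; pawl post at x 15 to 29, y 98 to 132, to z 90.
- disc_center (a point): Centre of the steel ratchet disc, (0, 0, 110), on the shaft, which lies along x. Disc 14 mm thick, 140 mm over its 8 saw teeth (14 mm high): one notch is 45 deg. Tooth tips reach z 180. Above z 130 only the disc and the pawl stand behind the star handle.
- star_hub (a point): Centre of the black star handle's hub, (-50, 0, 110), turning with the disc: four steel spokes 10 mm thick, 90 deg apart, each with an 18 mm black ball centred 88 mm from the shaft.
- spoke_knob (a point): Centre of the ball on the uppermost spoke. At wheel 0 this spoke leans 30 deg from upright away from the pawl: ball at (-50, -44, 186). One notch back it leans 15 deg towards the pawl. The spoke that follows it is then nearly level, below z 145.
- wheel (a joint): Wheel angle, rad (disc, star and pinion in one piece). Falls as its top moves towards the pawl (+y): backward. 0: a tooth face rests on the pawl's nose; starts 0.06 to 0.18. One notch is 0.785; stopped between -0.74 and -0.56 the pawl drops to the bottom of the next gap; nearer -0.785 its nose lands on a tooth tip. Stays where left; about 2 N at a ball turns it. Range -1.6 to 1.6.
- pawl (a joint): Pawl angle, rad, about its pivot, an x axis through (0, 115, 70). 0: leaning on the wheel, nose down in a gap (wheel blocked backward; forward it rides over the teeth). Grows as the tab swings away, to +y; 0.95: lying back on its stop. Moved by its weight alone (160 g): it falls to the side it leans to, upright at about 0.4; under 1 N at the tab tips it.
- pawl_tip (a point): Top end of the pawl's tab: dark steel flat 36 mm wide along x, 8 mm thick, wide for 46 mm below this point, 167 mm from the pivot. At pawl 0 at (0, 52, 225), leaning to the wheel by 24 deg; highest, z 237, when upright; at 0.95 about (0, 204, 212). The nose is a short prong lower down at the disc's rim.
- tray: Clear wafer tray with brass rack and dark 100 mm wafer on two rods, at x 46 to 205, up to z 79, within y -150 to 150; driven by a brass pinion of radius 30 on the shaft at x 45 to 65 (30 mm along y per rad). Its origin is the feeder's at wheel 0. Not to be touched.
- jar: Small amber jar with white cap, 48 mm across, 75 mm high, loose; origin under its centre. Bystander.
- wafer_box: Round white wafer box, 104 mm across, 28 mm high, loose; origin under its centre. Bystander.
- driver: Screwdriver with black handle, 160 mm long, lying on the table, loose; x along its length, handle to -x. Bystander.

How it is judged:
On the way, in this order (a step that is already met when the one before it is completed fails the run):
1. the pawl is lifted clear (0.6 or more) while the wheel is still in its first notch (value of joint pawl above 0.6 rad and value of joint wheel above -0.15 rad), for 0.2 s.
2. the wheel is pushed backward past the pawl's nose, by 0.2 or more, with the pawl lifted (value of joint pawl above 0.5 rad and value of joint wheel below -0.2 rad), for 0.1 s.
At the end, for the whole second after the job is handed in: The wheel is one notch back (joint between -0.83 and -0.5) and at rest, and the pawl is down with its nose in the gap (joint below 0.05) (value of joint wheel between -0.83 and -0.5 rad and value of joint pawl below 0.05 rad and velocity of joint wheel between -0.05 and 0.05 rad/s); the robot touches nothing.
It fails at once if the feed is pushed or squeezed with more than 30 N (contact force between the fingers and feeder above 30 N).
It fails at once if the robot touches the wafer tray (contact force between any of the fingers, the arm and tray above 0.5 N).
It fails at once if a bystander is lifted or moved more than 20 mm (distance of any of jar, wafer_box, driver from where it was at the start of the episode above 0.02 m).
It also fails if it takes over 61 s, if anything falls off the work surface, if the arm or the gripper's body presses on something with over 40 N, if the wrist force passes 120 N, or if a joint passes its speed limit or range.

## Working session

There is one attempt and no reset: what is moved stays moved. The work goes in short steps, Python scripts to look and compute and a tool call to move; the robot and the scene stay as the last step left them, time stands still between calls to the robot, and variables do not carry over. Pictures are saved under pics/ and viewed, and the job is handed in when it is done.

Besides the shell and the picture viewer there is one more tool, called after ">>>" as name(argument=value, ...) on one line, values as JSON. drive_tool: Moves the arm, as the interface text tells. Its arguments: {"type":"object","properties":{"increments":{"type":"array","items":{"type":"array"}},"newtons":{"type":"number"}},"required":["increments"]}

```bash
ls; mkdir -p pics; python3 - <<'E'
from rig import bot
import cv2
s=bot.read_state(); print(s['clock'],s['eef_pos'],s['tcp_rot'],s['opening'])
for n in("scene","top"):
    im=bot.get_image(n); cv2.imwrite(f"pics/{n}0.png",im[:,:,::-1]); c=bot.get_calibration(n); print(n,c)
E
```

```text
pics
0.0 [ 0.24069343 -0.60295504  0.23013851] [-3.08260832e+00 -5.92616621e-01  8.61602338e-04] 0.9951863618035198
scene {'intrinsics': array([[557.82493884,   0.        , 324.23966701],
       [  0.        , 557.82493884, 236.26683015],
       [  0.        ,   0.        ,   1.        ]]), 'origin': array([1.38053318, 0.25975682, 0.80543103]), 'attitude': array([0.60856504, 0.8678115 , 1.71035582])}
top {'intrinsics': array([[501.89792705,   0.        , 313.37999532],
       [  0.        , 501.89792705, 234.87340276],
       [  0.        ,   0.        ,   1.        ]]), 'origin': array([ 0.40962066, -0.01916385,  1.17852086]), 'attitude': array([ 0.11807207, -0.09412851, -1.57783523])}
```

View pics/scene0.png

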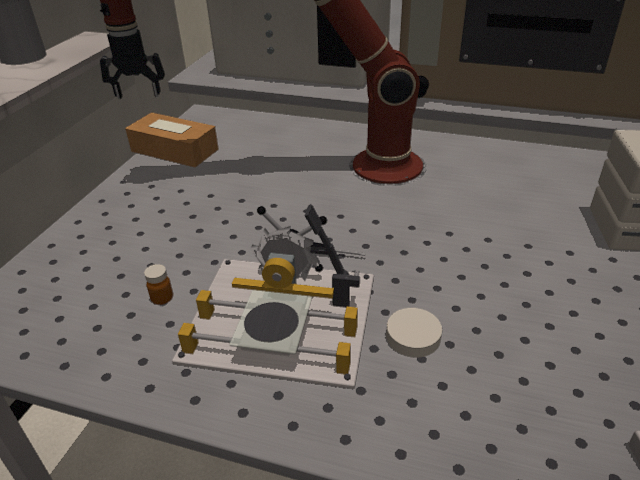

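View pics/top0.png

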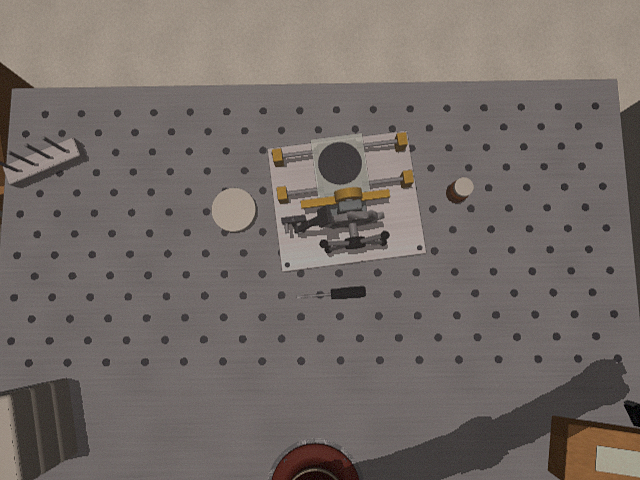

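The scene view shows the feed with the wafer side facing the camera. The jar is at about (158,285) and the box at (414,330). In the top view the plate corners are near (268,149), (409,131), (425,252) and (282,271), and the star handle is at about (355,242). I'll enlarge both pictures.

```bash
python3 - <<'E'
import cv2
a=cv2.imread("pics/top0.png")[120:280,255:435]; cv2.imwrite("pics/top0z.png",cv2.resize(a,None,fx=4,fy=3.75,interpolation=cv2.INTER_CUBIC))
a=cv2.imread("pics/scene0.png")[195:385,170:390]; cv2.imwrite("pics/scene0z.png",cv2.resize(a,None,fx=3,fy=3,interpolation=cv2.INTER_CUBIC))
E
```

```text
(no output)
```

View pics/top0z.png

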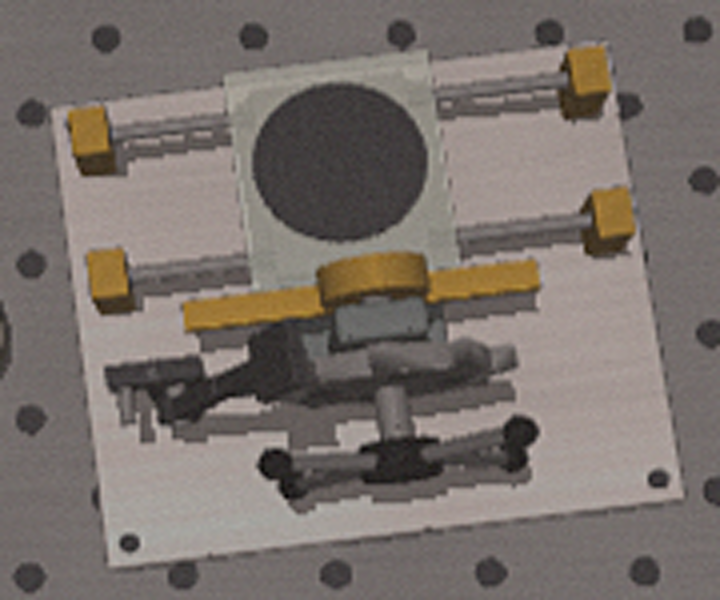

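View pics/scene0z.png

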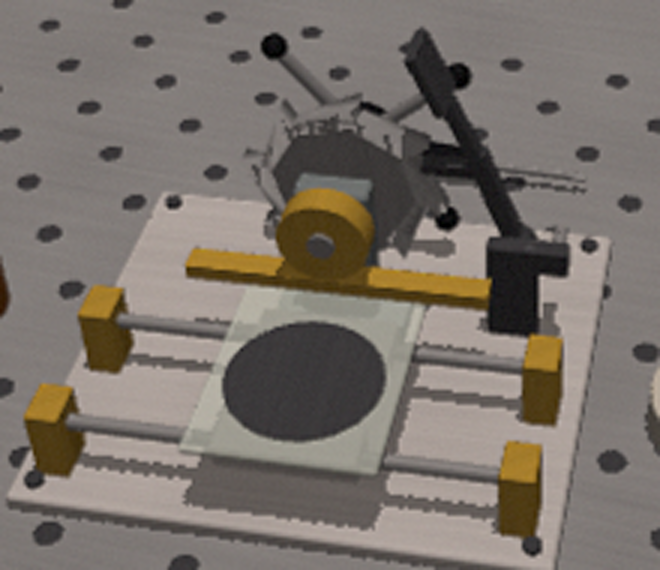

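```bash
cat > h.py <<'E'
import numpy as np, cv2
from scipy.optimize import least_squares
from scipy.spatial.transform import Rotation as R
from rig import bot
def proj(n,P):
    c=bot.get_calibration(n); q=(np.atleast_2d(P)-c['origin'])@R.from_rotvec(c['attitude']).as_matrix()
    q=q*[1,-1,-1]; u=q@c['intrinsics'].T; return u[:,:2]/u[:,2:]
def f2w(p,F):
    F=np.asarray(F,float)/1000; c,s=np.cos(p[2]),np.sin(p[2]); F=np.atleast_2d(F)
    return np.c_[p[0]+c*F[:,0]-s*F[:,1],p[1]+s*F[:,0]+c*F[:,1],F[:,2]]
def knob(th,k=0):
    a=np.radians(30)+th-k*np.pi/2; return [-50,-88*np.sin(a),110+88*np.cos(a)]
def tip(a):
    b=np.arctan2(-63,155)+a; return [0,115+167*np.sin(b),70+167*np.cos(b)]
E
python3 - <<'E'
from h import *
ct=[(215,170,12),(215,-170,12),(-85,-170,12),(-85,170,12)]; ut=[(268,148.8),(407,131.2),(425.75,252.5),(282.5,271.5)]
cs=[(215,-170,12),(-85,-170,12),(-85,170,12)]; us=[(172.7,360.7),(224,259.3),(373.3,274.3)]
kn=[(261.3,210.3),(323,220.3),(318.7,267.3)]
# top: knobs (520,430)->, (275,464)
kt=[(385,234.7),(323.7,243.7)]
def res(p,full=False):
    r=[proj("top",f2w(p,ct))-ut,proj("scene",f2w(p,cs))-us,
       proj("scene",f2w(p,[knob(p[3],k) for k in range(3)]))-kn,proj("top",f2w(p,[knob(p[3],k) for k in range(2)]))-kt]
    return np.round(np.vstack(r),1) if full else np.vstack(r).ravel()
s=least_squares(res,[.6,0,0,.1],loss='soft_l1'); p=s.x; print(p); print(res(p,True))
np.save("p.npy",p)
print("tip",f2w(p,[tip(0)]),proj("scene",f2w(p,[tip(0)])),proj("top",f2w(p,[tip(0)])))
for a in (0,.4,.95): print("tipw",f2w(p,[tip(a)]))
print("knob",f2w(p,[knob(p[3]),knob(0),knob(-.65)]))
E
```

```text
[ 0.5872024  -0.08521346  0.12035839  0.17163314]
[[-1.7 -0.8]
 [-0.6 -1.5]
 [ 0.5  0.3]
 [-1.2  0.2]
 [-1.8 -0.6]
 [-0.6 -1.7]
 [ 0.3 -1.5]
 [-0.2 -0.4]
 [-0.7 -0.5]
 [-0.1 -0.1]
 [-0.6  0. ]
 [-0.5 -0.3]]
tip [[ 0.58094466 -0.03347224  0.22470904]] [[308.3116446  208.91690125]] [[327.86205318 213.2602709 ]]
tipw [[ 0.58094466 -0.03347224  0.22470904]]
tipw [[0.57311498 0.03126637 0.23698376]]
tipw [[0.56267665 0.11757431 0.21114061]]
knob [[ 0.5443323  -0.14717865  0.17757565]
 [ 0.54284711 -0.13489855  0.18621024]
 [ 0.53623211 -0.0802034   0.19729794]]
```

The fit is consistent: residuals are 2 px or less, the yaw is 0.12 and the wheel is at about 0.17 (within the stated 0.06–0.18). Next I'll compute the waypoints. With the jaws along the feeder's x, the pushing side is the 22 mm pad width.

```bash
python3 - <<'E'
from h import *
p=np.load("p.npy"); s=bot.read_state(); e=s['eef_pos']
Rm=R.from_rotvec(s['tcp_rot']).as_matrix(); print("tool x yaw",np.degrees(np.arctan2(Rm[1,0],Rm[0,0])),"want",np.degrees(p[2])+90)
for nm,q in dict(A=(0,5,290),B=(0,5,203)).items(): print(nm,np.round(f2w(p,[q])*1000),np.round((f2w(p,[q])[0]-e)*1000))
print("unit y feeder",-np.sin(p[2]),np.cos(p[2]))
E
```

```text
tool x yaw 21.765667902156824 want 96.89602750556156
A [[587. -80. 290.]] [346. 523.  60.]
B [[587. -80. 203.]] [346. 523. -27.]
unit y feeder -0.12006800759447103 0.9927656690036648
```

>>> drive_tool(increments=[[[0,0,25],0,0],[[0,0,50],0,0],[[10,15,65],0.5,0],[[25,38,70],1.2,0],[[45,68,70],2,0],[[68,103,70],3,0],[[93,140,70],4,0],[[118,178,70],5,0],[[143,216,70],6,0],[[168,254,70],7,0],[[193,292,70],8,0],[[218,330,70],9,0],[[243,368,70],10,0],[[268,406,70],11,0],[[292,442,70],11.7,0],[[314,475,70],12.2,0],[[330,500,70],12.5,0],[[340,515,70],12.5,0],[[345,522,65],12.5,0],[[346,522,60],12.5,0]], newtons=40)

```text
clock: 1.77
eef_pos: [0.588, -0.0771, 0.2907]
tcp_rot: [-2.077, -2.355, -0.003]
contact_force: [0.5, -0.2, -0.5]
opening: -0.005
```

```bash
cat > st.py <<'E'
from h import *
import sys
p=np.load("p.npy")
def w2f(P):
    d=np.asarray(P)*1000-[p[0]*1000,p[1]*1000,0]; c,s=np.cos(p[2]),np.sin(p[2]); return np.round([c*d[0]+s*d[1],-s*d[0]+c*d[1],d[2]],1)
t=sys.argv[1]
s=bot.read_state(); Rm=R.from_rotvec(s['tcp_rot']).as_matrix()
print(s['clock'],"world",np.round(s['eef_pos'],4),"feeder",w2f(s['eef_pos']),"yaw",np.degrees(np.arctan2(Rm[1,0],Rm[0,0])),"tilt",Rm[:,2].round(3),"F",np.round(s['contact_force'],2),s['opening'])
a=bot.get_image("scene")[160:400,170:490,::-1]; b=bot.get_image("top")[120:300,235:475,::-1]
a=cv2.resize(a,(800,600),interpolation=cv2.INTER_CUBIC);b=cv2.resize(b,(800,600),interpolation=cv2.INTER_CUBIC)
cv2.imwrite(f"pics/s{t}.png",a);cv2.imwrite(f"pics/t{t}.png",b)
E
python3 st.py 1
```

```text
1.7667 world [ 0.588  -0.0771  0.2907] feeder [  1.7   8.  290.7] yaw 97.18051736361369 tilt [ 0.     0.003 -1.   ] F [ 0.45 -0.2  -0.47] -0.005176712568806926
```

View pics/s1.png

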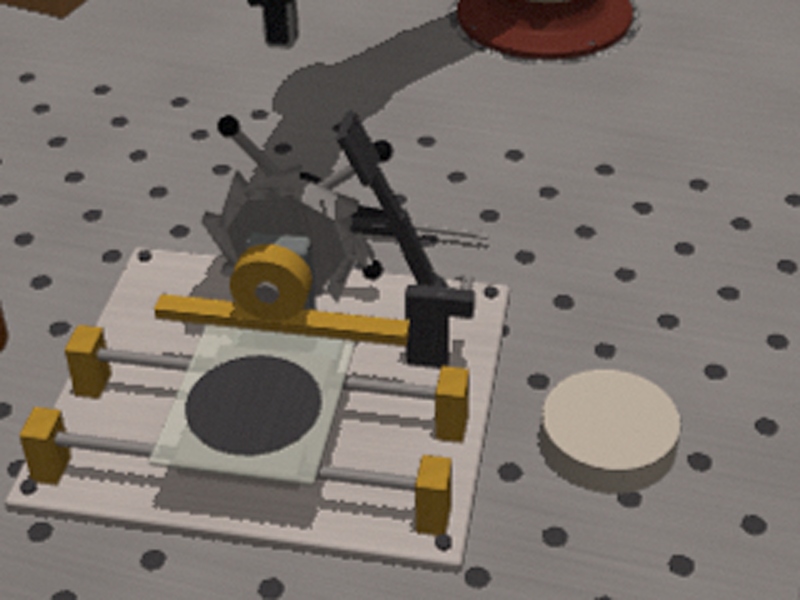

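View pics/t1.png

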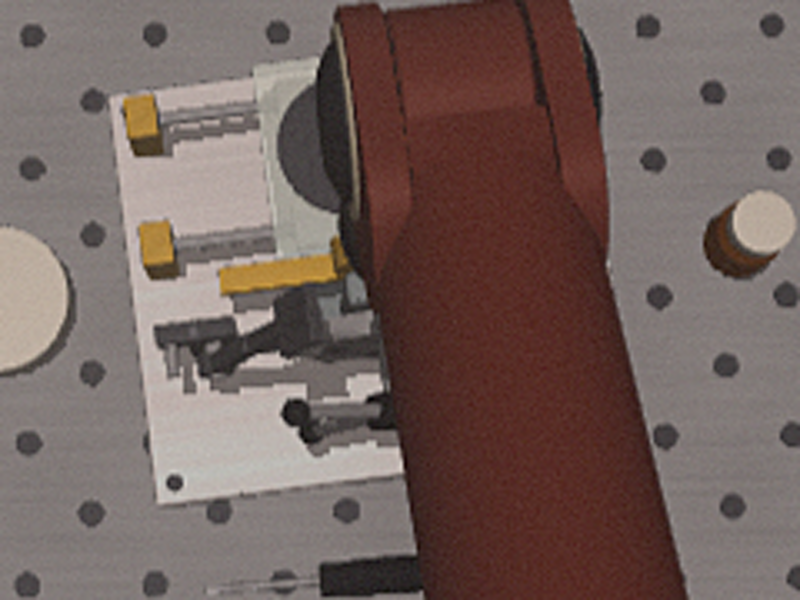

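The shut fingertip is at about crop (282,45), hanging above the wheel and clear of the tab at (350,120). Before descending I'll check the TCP projection against the picture.

```bash
python3 - <<'E'
from h import *
u=proj("scene",bot.read_state()['eef_pos'])[0]; print(u,(u-[170,160])*2.5)
E
```

```text
[279.72464691 176.34942257] [274.31161728  40.87355643]
```

>>> drive_tool(increments=[[[0,0,-20],0,0],[[0,0,-45],0,0],[[0,0,-70],0,0],[[0,0,-85],0,0],[[0,0,-88],0,0],[[-1,8,-88],0,0],[[-2,14,-88],0,0],[[-2,18,-88],0,0],[[-3,22,-88],0,0],[[-3,26,-88],0,0],[[-4,30,-88],0,0],[[-4,34,-88],0,0],[[-5,38,-88],0,0],[[-5,42,-88],0,0],[[-6,46,-88],0,0],[[-6,50,-88],0,0]])

```text
clock: 3.2
eef_pos: [0.5808, -0.0313, 0.2033]
tcp_rot: [-2.086, -2.348, 0.0]
contact_force: [-0.4, -0.8, 0.8]
opening: 0.003
```

```bash
python3 st.py 2
```

```text
3.2 world [ 0.5808 -0.0313  0.2033] feeder [1.000e-01 5.430e+01 2.033e+02] yaw 96.76041686453989 tilt [-0. -0. -1.] F [-0.41 -0.83  0.77] 0.0029904948286618507
```

View pics/s2.png

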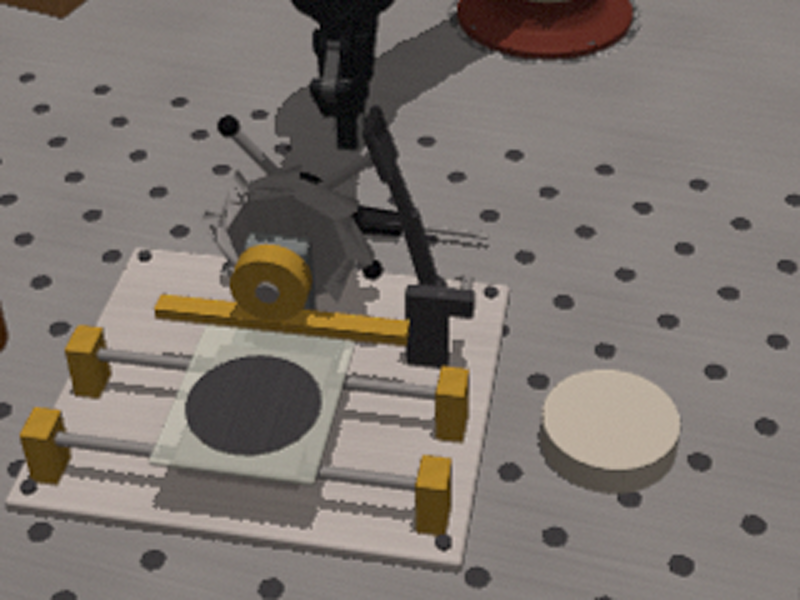

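The fingertip at about (347,145) is pushing the tab, whose top has moved to (373,115). I'll push on past upright.

>>> drive_tool(increments=[[[0,4,0],0,0],[[-1,8,0],0,0],[[-1,12,0],0,0],[[-2,16,0],0,0],[[-2,20,0],0,0],[[-3,24,0],0,0],[[-3,28,0],0,0],[[-4,32,0],0,0],[[-4,36,0],0,0],[[-5,40,0],0,0],[[-5,44,0],0,0],[[-6,48,0],0,0],[[-6,52,0],0,0],[[-6,52,0],0,0],[[-6,52,0],0,0],[[-6,52,0],0,0]])

```text
clock: 4.63
eef_pos: [0.575, 0.0201, 0.2032]
tcp_rot: [2.087, 2.348, -0.0]
contact_force: [-0.8, -0.1, -0.1]
opening: -0.001
```

```bash
python3 st.py 3
```

```text
4.6333 world [0.575  0.0201 0.2032] feeder [  0.6 106.  203.2] yaw 96.74704346660748 tilt [-0. -0. -1.] F [-0.83 -0.12 -0.14] -0.0013234177666629908
```

View pics/s3.png

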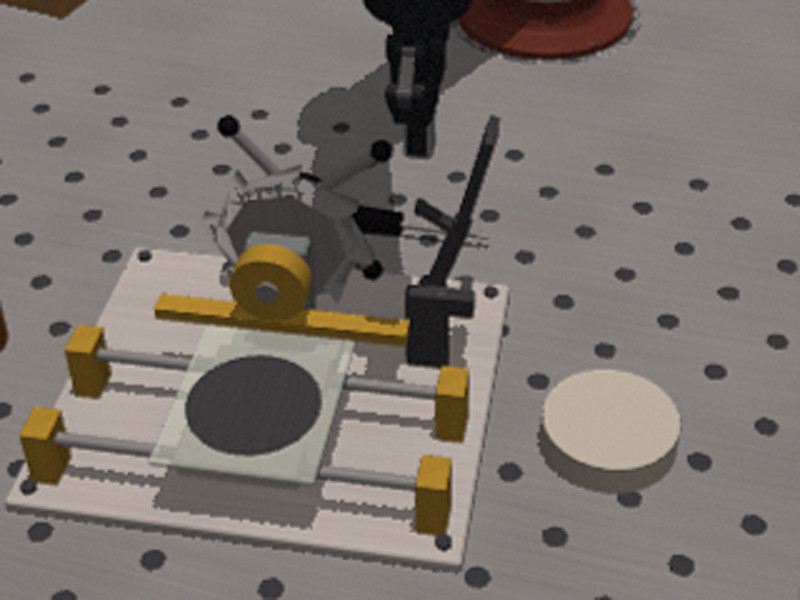

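The tab is lying back, with its top at crop (493,122). The wheel's top ball is unchanged at (228,125). Next I move over to the outer side of that ball.

>>> drive_tool(increments=[[[0,0,25],0,0],[[-1,-5,50],0,0],[[-3,-20,60],0,0],[[-6,-45,60],0,0],[[-9,-72,60],0,0],[[-13,-100,60],0,0],[[-16,-128,60],0,0],[[-20,-156,60],0,0],[[-23,-182,60],0,0],[[-25,-198,60],0,0],[[-26,-206,55],0,0],[[-26,-206,40],0,0],[[-26,-206,40],0,0]])

```text
clock: 5.82
eef_pos: [0.5472, -0.1855, 0.2406]
tcp_rot: [-2.084, -2.344, 0.003]
contact_force: [-1.1, 0.5, -0.6]
opening: -0.003
```

```bash
python3 st.py 4; python3 - <<'E'
from h import *
p=np.load("p.npy")
for a in(.8,.95): print(a,(proj("scene",f2w(p,[tip(a)]))[0]-[170,160])*2.5)
E
```

```text
5.8167 world [ 0.5472 -0.1855  0.2406] feeder [-51.8 -94.8 240.6] yaw 96.71973726505445 tilt [-0.005  0.002 -1.   ] F [-1.07  0.49 -0.61] -0.003205337941353315
0.8 [521.70076107 139.25222017]
0.95 [551.48501132 155.07722231]
```

View pics/s4.png

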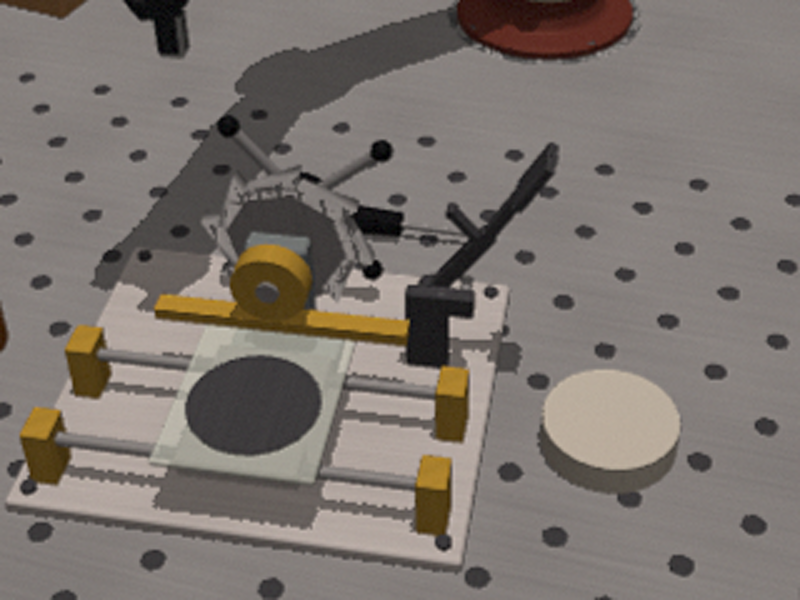

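The pawl lies at 0.95, with its top at crop (551,155), matching the prediction. I descend beside the ball and push it towards the pawl.

>>> drive_tool(increments=[[[1,0,-25],0,0],[[1,0,-50],0,0],[[1,0,-68],0,0],[[1,0,-70],0,0],[[0,5,-70],0,0],[[0,11,-70],0,0],[[-1,15,-70],0,0],[[-1,19,-70],0,0],[[-2,23,-70],0,0],[[-2,27,-70],0,0],[[-3,31,-70],0,0],[[-3,35,-70],0,0],[[-4,39,-70],0,0],[[-4,43,-70],0,0],[[-5,47,-70],0,0],[[-5,51,-70],0,0],[[-6,55,-70],0,0],[[-6,59,-70],0,0],[[-7,62,-70],0,0],[[-7,62,-70],0,0]])

```text
clock: 7.58
eef_pos: [0.542, -0.1216, 0.1733]
tcp_rot: [-2.083, -2.35, -0.002]
contact_force: [0.7, -0.7, 0.2]
opening: 0.001
```

```bash
python3 st.py 5; python3 - <<'E'
from h import *
p=np.load("p.npy")
for a in(-.3,-.4,-.5,-.6,-.65,-.7,-.75): print(a,[((proj("scene",f2w(p,[knob(a,k)]))[0]-[170,160])*2.5).round(1) for k in(-1,0,1)])
E
```

```text
7.5833 world [ 0.542  -0.1216  0.1733] feeder [-49.2 -30.7 173.3] yaw 96.89781440864624 tilt [-0.     0.002 -1.   ] F [ 0.74 -0.67  0.2 ] 0.0009088945500078013
-0.3 [array([203.5, 207.5]), array([271. , 109.5]), array([404.2, 188.9])]
-0.4 [array([200.6, 199.1]), array([281.5, 108.8]), array([406.2, 197.6])]
-0.5 [array([198.8, 190.7]), array([292.4, 109.1]), array([407.1, 206.3])]
-0.6 [array([198. , 182.2]), array([303.3, 110.2]), array([407. , 214.8])]
-0.65 [array([197.9, 178.1]), array([308.8, 111.2]), array([406.5, 218.9])]
-0.7 [array([198.2, 173.9]), array([314.3, 112.3]), array([405.8, 223. ])]
-0.75 [array([198.7, 169.8]), array([319.7, 113.7]), array([404.8, 227. ])]
```

View pics/s5.png

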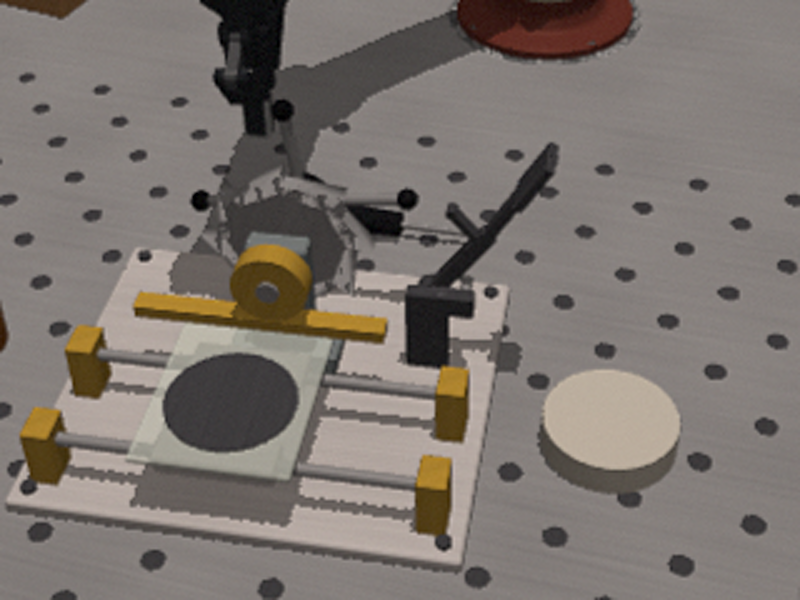

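The balls are at (283,110), (200,200) and (407,199), so the wheel is at about -0.41, which agrees with the -0.40 from the finger position. About 21 mm more brings it to -0.65.

>>> drive_tool(increments=[[[-1,3,0],0,0],[[-1,6,0],0,0],[[-1,9,0],0,0],[[-2,12,0],0,0],[[-2,15,0],0,0],[[-2,17,0],0,0],[[-2,19,0],0,0],[[-3,21,0],0,0],[[-3,21,0],0,0],[[-3,21,0],0,0]])

```text
clock: 8.52
eef_pos: [0.5389, -0.1018, 0.1732]
tcp_rot: [-2.085, -2.349, -0.001]
contact_force: [-0.1, 0.0, 1.4]
opening: -0.003
```

```bash
python3 st.py 6
```

```text
8.5167 world [ 0.5389 -0.1018  0.1732] feeder [-49.9 -10.7 173.2] yaw 96.79748886012327 tilt [-0.     0.001 -1.   ] F [-0.11  0.02  1.4 ] -0.0028503250270371064
```

View pics/s6.png

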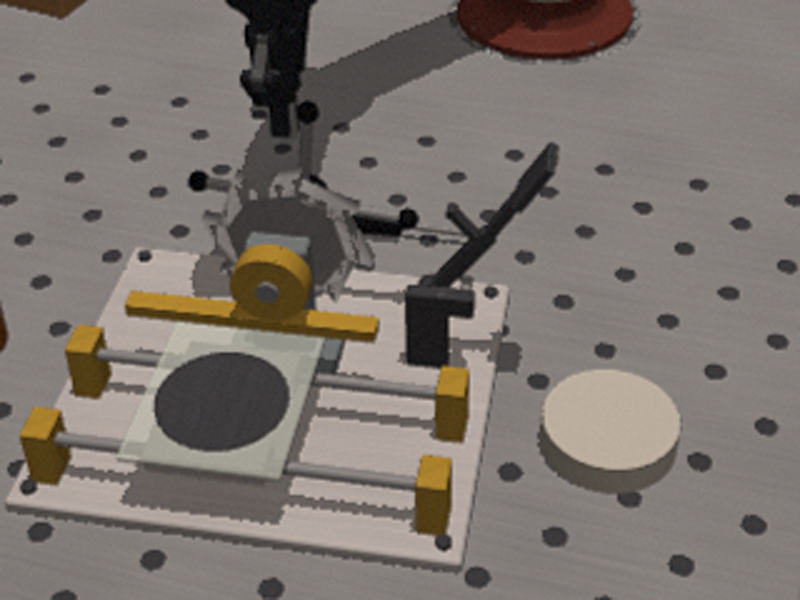

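The balls are at (308,112), (198,181) and (408,217), so the wheel is at about -0.64, inside the -0.74 to -0.56 window. I back off, go up and over, and come down on the far side of the tab.

>>> drive_tool(increments=[[[1,-6,0],0,0],[[2,-14,0],0,0],[[2,-15,15],0,0],[[2,-15,40],0,0],[[2,-15,70],0,0],[[3,-10,95],0,0],[[4,10,105],0,0],[[6,40,105],0,0],[[8,73,105],0,0],[[10,107,105],0,0],[[12,141,105],0,0],[[14,175,105],0,0],[[16,208,105],0,0],[[18,236,105],0,0],[[19,254,105],0,0],[[19,261,100],0,0],[[19,261,80],0,0],[[19,261,80],0,0]])

```text
clock: 10.12
eef_pos: [0.5563, 0.1562, 0.2497]
tcp_rot: [-2.085, -2.346, 0.011]
contact_force: [-0.0, -0.6, -1.0]
opening: 0.001
```

```bash
python3 st.py 7
```

```text
10.1167 world [0.5563 0.1562 0.2497] feeder [ -1.7 243.4 249.7] yaw 96.73251185865271 tilt [-0.007 -0.004 -1.   ] F [-0.04 -0.65 -1.05] 0.0009639006486590889
```

View pics/s7.png

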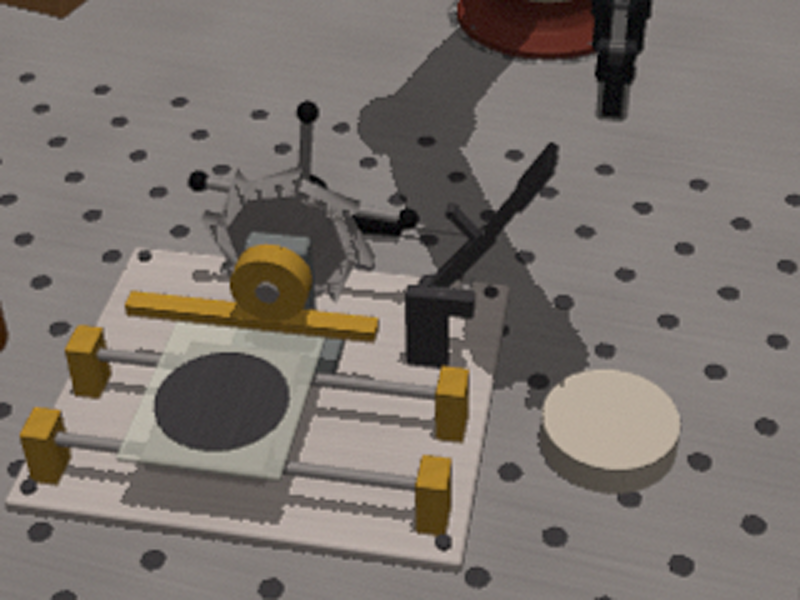

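View pics/t7.png

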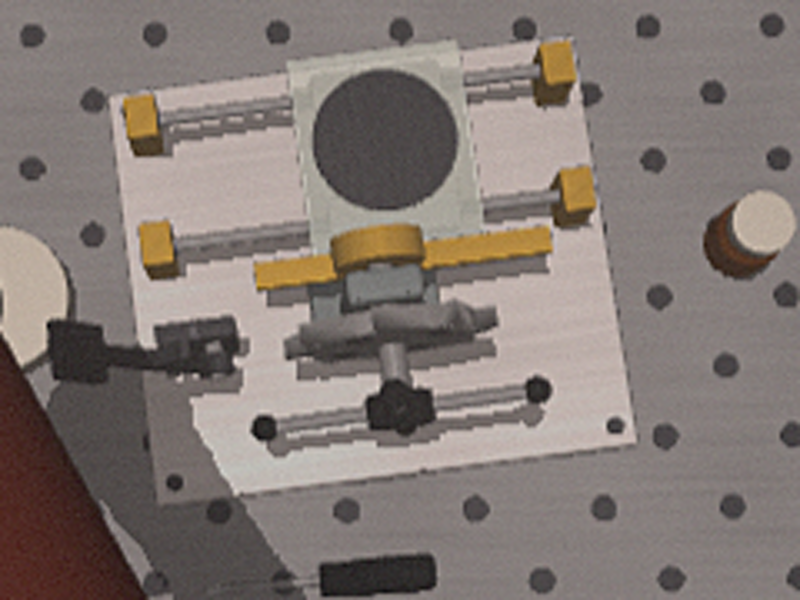

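The wheel is still at about -0.64 (balls at (307,112), (198,181) and (408,217)). The pawl lies back, and the finger is clear beyond the tab, over nothing tall. I descend and push towards the wheel.

>>> drive_tool(increments=[[[1,0,-25],0,0],[[1,0,-50],0,0],[[1,0,-56],0,0],[[1,0,-56],0,0],[[2,-8,-56],0,0],[[2,-14,-56],0,0],[[3,-18,-56],0,0],[[3,-22,-56],0,0],[[4,-26,-56],0,0],[[4,-30,-56],0,0],[[5,-35,-56],0,0],[[6,-40,-56],0,0],[[6,-45,-56],0,0],[[7,-50,-56],0,0],[[7,-55,-56],0,0],[[8,-60,-56],0,0],[[9,-65,-56],0,0],[[9,-70,-56],0,0],[[10,-75,-56],0,0],[[10,-78,-56],0,0]])

```text
clock: 11.88
eef_pos: [0.5682, 0.0791, 0.1972]
tcp_rot: [2.087, 2.347, -0.001]
contact_force: [0.9, -0.9, 0.2]
opening: -0.002
```

```bash
python3 st.py 8
```

```text
11.8833 world [0.5682 0.0791 0.1972] feeder [  0.9 165.4 197.2] yaw 96.70535586577945 tilt [-0.    -0.001 -1.   ] F [ 0.87 -0.9   0.16] -0.0015697309847044004
```

View pics/s8.png

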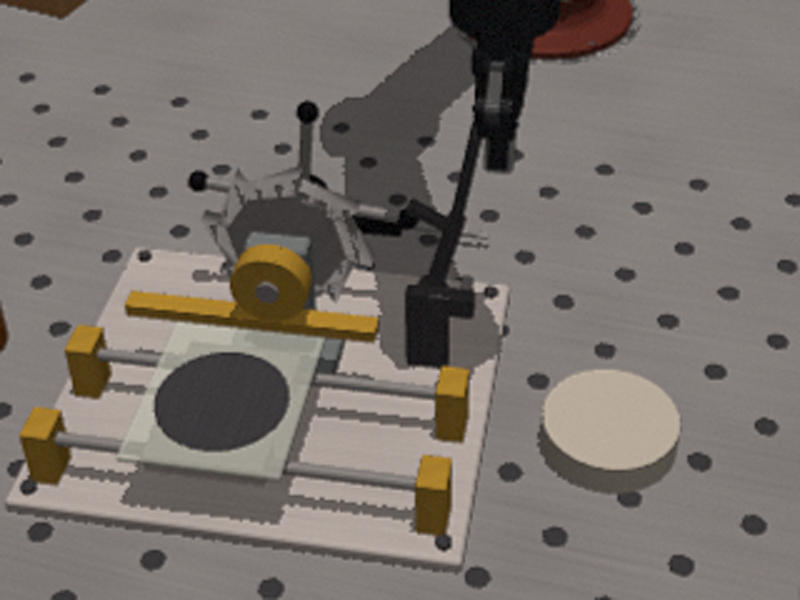

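The finger is carrying the tab up towards upright and the wheel hasn't moved. I continue past upright.

>>> drive_tool(increments=[[[0,-4,0],0,0],[[1,-8,0],0,0],[[1,-12,0],0,0],[[2,-16,0],0,0],[[2,-20,0],0,0],[[3,-24,0],0,0],[[3,-28,0],0,0],[[4,-31,0],0,0],[[4,-34,0],0,0],[[4,-37,0],0,0],[[5,-40,0],0,0],[[5,-43,0],0,0],[[5,-43,0],0,0],[[5,-43,0],0,0],[[5,-43,0],0,0],[[5,-43,0],0,0]])

```text
clock: 13.32
eef_pos: [0.5729, 0.0377, 0.1973]
tcp_rot: [-2.086, -2.349, -0.0]
contact_force: [1.0, -0.1, -0.2]
opening: 0.0
```

```bash
python3 st.py 9
```

```text
13.3167 world [0.5729 0.0377 0.1973] feeder [  0.6 123.7 197.3] yaw 96.78687955809824 tilt [-0.  0. -1.] F [ 1.   -0.06 -0.15] 0.0001241393932017053
```

View pics/s9.png

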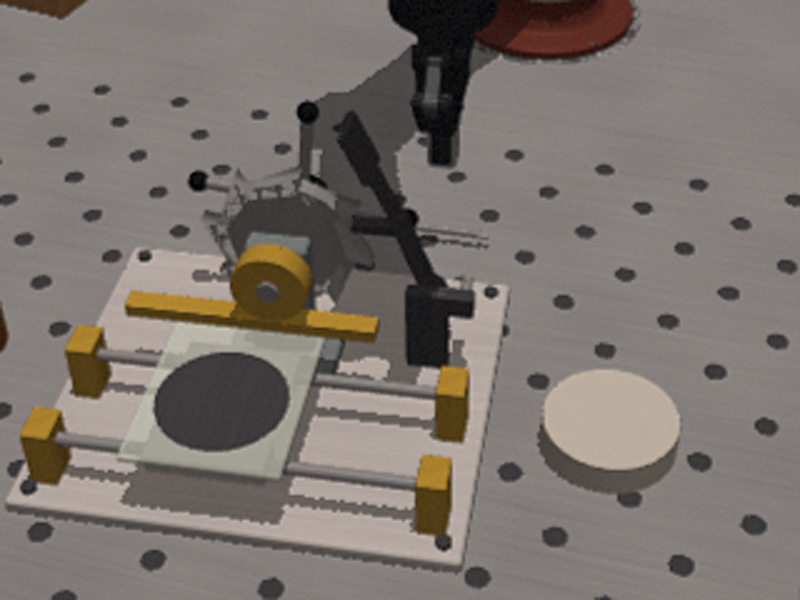

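The pawl has fallen onto the wheel, with the tab top at (348,118) and the nose at the rim. I withdraw the finger and compare the tab with its picture from before the push.

>>> drive_tool(increments=[[[-1,10,0],0,0],[[-3,25,10],0,0],[[-6,50,30],0,0],[[-10,80,60],0,0],[[-14,115,85],0,0],[[-17,140,95],0,0],[[-18,150,100],0,0],[[-18,150,100],0,0],[[-18,150,100],0,0],[[-18,150,100],0,0]])

```text
clock: 14.25
eef_pos: [0.555, 0.185, 0.2961]
tcp_rot: [2.089, 2.346, -0.006]
contact_force: [0.4, -0.4, -1.1]
opening: -0.002
```

```bash
python3 st.py 10; python3 - <<'E'
from h import *
p=np.load("p.npy")
for a in(0,.05,.1): print(a,(proj("scene",f2w(p,[tip(a)]))[0]-[170,160])*2.5)
a=cv2.imread("pics/s1.png")[80:360,180:520];b=cv2.imread("pics/s10.png")[80:360,180:520]
cv2.imwrite("pics/cmp10.png",cv2.resize(np.hstack([a,b]),(800,330)))
E
```

```text
14.25 world [0.555  0.185  0.2961] feeder [  0.4 272.1 296.1] yaw 96.61608437501624 tilt [-0.002 -0.003 -1.   ] F [ 0.42 -0.42 -1.08] -0.002059201817461014
0 [345.7791115  122.29225312]
0.05 [356.00915875 119.8603289 ]
0.1 [366.50029423 117.87440092]
```

View pics/cmp10.png

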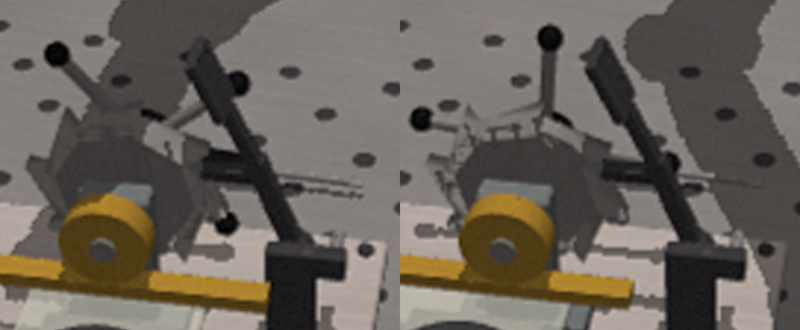

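View pics/s10.png

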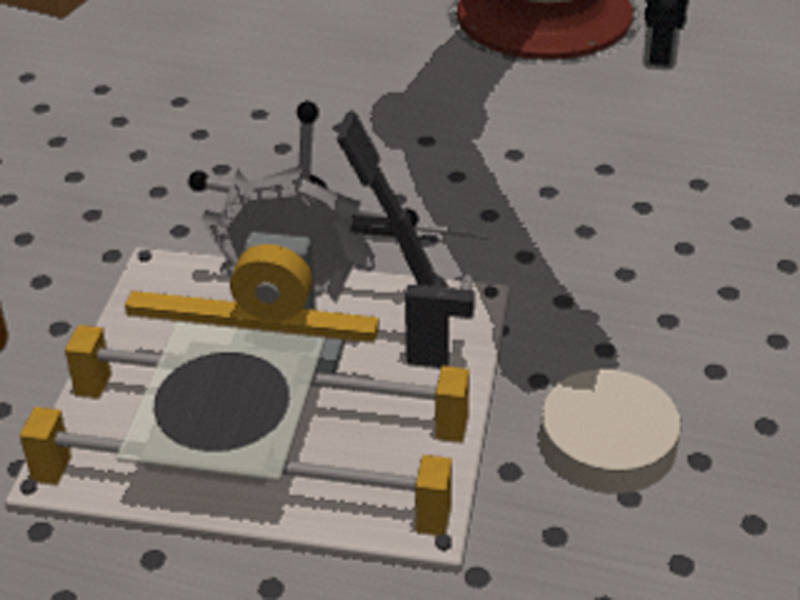

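View pics/t10.png

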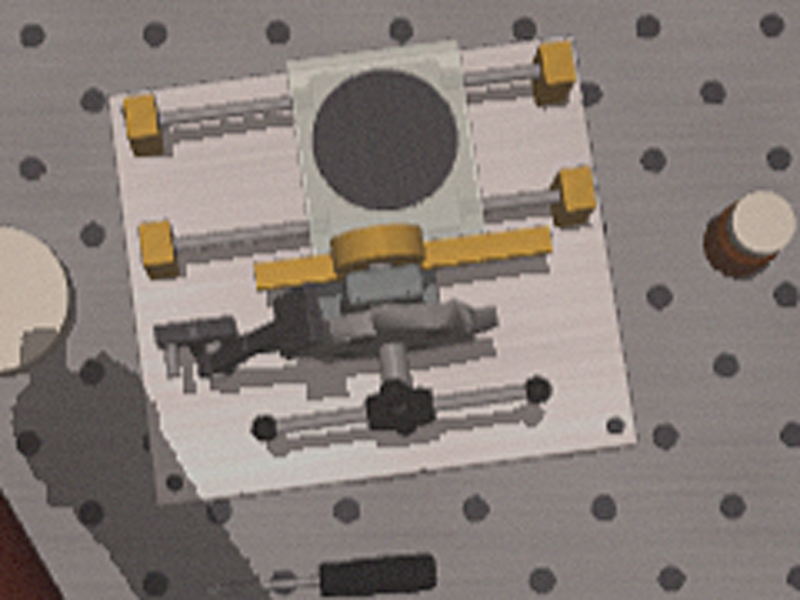

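The tab appears to be exactly where it started. I'll check its shift against the start picture numerically.

```bash
python3 - <<'E'
import cv2,numpy as np
a=cv2.imread("pics/s1.png",0);b=cv2.imread("pics/s10.png",0)
for (x,y,w,h) in((332,108,50,75),(375,180,50,90)):
    t=np.minimum(a[y:y+h,x:x+w],70); S=np.minimum(b[y-15:y+h+15,x-25:x+w+25],70)
    r=cv2.matchTemplate(S,t,cv2.TM_CCOEFF_NORMED); _,v,_,m=cv2.minMaxLoc(r); print(v,m[0]-25,m[1]-15)
E
```

```text
0.8432813286781311 0 0
0.8114599585533142 0 0
```

```bash
python3 -c "
from rig import bot
print(bot.finish_job())"
```

```text
the job is handed in; nothing more can be done
None
```

The wheel is one notch back with the pawl down in the gap, and I handed the job in at about 14 s. The hand-in gives no verdict, so what follows is what my own pictures showed.

I pushed the tab past upright with the shut fingers until it lay back by itself. I then pushed the top ball towards the pawl, tipped the tab back from the far side and withdrew clear.

- **Wheel:** it is at about -0.64 rad by the three balls, inside the -0.74 to -0.56 window. It did not move when the pawl dropped.
- **Pawl:** the tab is back at its starting position with 0 px shift, where 0.05 rad would show as about 10 px in the enlarged view. This comparison takes the pawl's starting angle as 0, which the predicted tip position matched to within about 4 px in that view.
- **Forces:** the wrist force read under 2 N at the end of every move.
- **Bystanders and tray:** the jar, box and screwdriver look unmoved in the last picture, and the finger stayed above z 170 mm at the feeder, well clear of the tray.

No check failed or disagreed.

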